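Hold the viewing frame over the wet enamel plaque

TASK

The enamel on the plaque in the grey tub is still wet and its margins must be checked: tip the tub's loose lid up to a clear slant (about 20 degrees) with the edge opposite its pull tab still on the rim, lift it off and lay it flat, right way up, on the bench. Then take the brass viewing frame, carry it over the row of dish stacks and stop with it hovering level about a centimetre above the plaque, centred on it and squared up with its edges, touching neither plaque nor tub; finish while still holding it there, motionless. Nothing may ever touch the plaque, and leave the dishes and the bowl alone.

Things in the scene. Friction and masses are not known exactly. Their poses are not given: they have to be found in the camera images.
- tub: grey rectangular open storage tub, fixed to the bench, outside 128 (its x) x 108 (its y) x 32 mm high, walls 4 mm; origin at the centre of its underside, on the bench. Its x axis points away from the robot (within about 20 degrees), z up. It stands to the left or to the right of the row of dish stacks, the frame on the other side
- plaque: copper plaque with a wet blue enamel picture, 84 (x) x 64 (y) x 6 mm, lying face up in the middle of the tub, fixed there; axes parallel to the tub's; origin at the centre of its underside, 22 mm above the bench. Hidden by the lid at the start. Must not be touched
- plaque_face (a point): centre of the plaque's upper face, 28 mm above the bench, 4 mm below the tub's rim; axes as the tub's
- lid: loose aluminium lid, 140 (x) x 120 (y) mm; a 4 mm flat panel with a 7 mm deep, 3 mm thick skirt all round that hangs outside the tub's rim with 3 mm play each side. Origin at the centre, level with the skirt's lower edge; z up; panel's underside 7 mm and its top 11 mm above the origin. At the start it rests on the rim, origin 25 mm above the bench, axes within 1 degree of the tub's; lying on the bench its origin is at bench height. About 110 g (can differ by 30 percent)
- lid_tab (a point): centre of the top edge of the lid's upright pull tab: a flat plate 6 mm thick (lid's x), 34 mm wide (lid's y), rising 36 mm above the lid's top, so its top edge is 47 mm above the lid's origin; it stands along the lid's far short edge, 60 mm away from the robot (+x) from the lid's centre. Pinch it from above across its 6 mm thickness
- lid_near (a point): middle of the lower edge of the lid's near skirt, opposite the tab: 70 mm from the lid's origin along its -x, at origin height; when the lid is tipped up by the tab it turns about the tub's near rim (64 mm along the tub's -x, 32 mm above the bench)
- frame: brass viewing frame, lying flat on the bench: flat rectangle 104 (x) x 84 (y) x 4 mm with an open window 68 x 48 mm, and a bridge handle: a post 48 mm high at each short end, and over them a straight wooden bar along the frame's x. Origin at the centre of its underside, z up. Alike after a half turn. Centre of mass on its mid axis. About 160 g (can differ by 30 percent)
- frame_grip (a point): centre of the frame's handle bar, 53 mm above the frame's underside; the bar is 92 mm long (frame's x), 10 mm wide (frame's y) and 10 mm high. Pinch it from above across its 10 mm width; fingertips may reach 40 mm below its top
- stack0: stack of 5 nested shallow white ceramic dishes, 87 mm across and 65 mm high, standing on the bench; moves as one piece; origin at the centre of its underside. One of three stacks in a row across the middle of the bench, running away from the robot. Bystander, leave alone
- stack1: stack of 6 nested shallow white ceramic dishes, 87 mm across and 77 mm high, standing on the bench; moves as one piece; origin at the centre of its underside. One of three stacks in a row across the middle of the bench, running away from the robot. Bystander, leave alone
- stack2: stack of 7 nested shallow white ceramic dishes, 87 mm across and 88 mm high, standing on the bench; moves as one piece; origin at the centre of its underside. One of three stacks in a row across the middle of the bench, running away from the robot. Bystander, leave alone
- bowl: empty blue ceramic bowl, 100 mm across and 45 mm high, beyond the stacks, at the far side of the bench; origin at the centre of its underside. Bystander, leave alone
Mind the look-alikes: they are no part of the job. What is shaped like the frame but pink or purple is not meant.

How it is judged (in metres and radians):
On the way, in this order (a step that is already met when the one before it is completed fails the run):
1. the lid is tipped up by at least 10 degrees while its near edge is still at the tub's rim (angle between lid's own z axis and vertical above 0.175 rad and z of lid_near in the frame of tub below 0.04 m and horizontal distance between lid and tub below 0.04 m), for 0.1 s.
2. the lid lies flat, right way up, on the bench, off the tub and let go (height (world z) of lid below 0.006 m and angle between lid's own z axis and vertical below 0.06 rad and contact force between the fingers and lid below 0.1 N and contact force between lid and tub below 0.1 N), for 0.2 s.
3. the frame is carried over the row of dish stacks (height (world z) of frame above 0.07 m and (horizontal distance between frame and stack0 below 0.09 m or horizontal distance between frame and stack1 below 0.09 m or horizontal distance between frame and stack2 below 0.09 m)), for 0.05 s.
At the end, for the whole second after the job is handed in: frame held still by the fingers, underside 5-20 mm above the plaque face, centred within 7 mm, long sides within 5 degrees, level within 5 degrees, touching neither tub, plaque nor lid; lid flat (3.4 degrees), right way up on the bench (within 6 mm), off the tub, not held (all of step 2 and z of frame in the frame of plaque_face between 0.005 and 0.02 m and horizontal distance between frame and plaque_face below 0.007 m and angle between the x axis of frame and the x axis of plaque_face, either way round below 0.09 rad and angle between frame's own z axis and vertical below 0.09 rad and contact force between the fingers and frame above 1 N and contact force between frame and tub below 0.05 N and contact force between frame and plaque below 0.05 N and contact force between frame and lid below 0.05 N and linear speed of frame below 0.015 m/s); the arm keeps its last pose, push and grip.
It fails at once if something touches the wet plaque (contact force between plaque and anything else above 0.3 N).
It fails at once if a dish stack or the bowl is shifted by more than 15 mm or tipped (distance of any of stack0, stack1, stack2, bowl from where it was at the start of the episode above 0.015 m or angle between any of stack0, stack1, stack2, bowl's own z axis and vertical above 0.2 rad).
It also fails if it takes over 64 s, if anything falls off the work surface, if the arm or the gripper's body presses on something with over 40 N, if the wrist force passes 120 N, or if a joint passes its speed limit or range.

ROBOT

A 6-joint arm with a two-finger parallel gripper is mounted at the origin on the work surface. World frame = base frame: x ahead of the robot, y to its left, z up, the work surface at z = 0. Lengths are in mm, angles in rad, forces in N, time in s.
With the tool pointing down it reaches from about 350 to 850 mm from the base axis. Payload 8.1 kg.
Tool frame: the origin (TCP) lies at the very end of the fingers, on their centre line; the grasp point (between the pads) lies 19 mm behind it (tcp_to_grasp is the z of the grasp point in the tool frame, in mm); z points along the fingers, y is the line along which they close (so a half turn about z gives the same grasp; the last joint's range is limited). The gripper opens to 85 mm and grips with 20 to 120 N. Pads are 22 mm wide; open, the fingers measure 114 mm over their backs; the gripper's body (76 mm by 85 mm) begins 54 mm behind the grasp point. The pads swing forward as they close: fully open they stand 13 mm farther back than shut.
Start: joints at [1.017, 0.13, 1.488, -0, 1.523, -0.085], TCP at [271.07, 535.281, 211.092] pointing down, gripper open.
Joint ranges: [-2.96, 2.96], [-0.89, 2.26], [0.02, 2.5], [-1.34, 4.48], [0, 2.73], [-2.66, 2.66]. Speed limits (rad/s): [2.39, 2.39, 2.79, 3.14, 3.14, 3.14].

INTERFACE

Orientations are given as a unit quaternion [x, y, z, w].
In Python, from plant import * gives the robot as it stands. The module is installed in compiled form; this text tells all that it offers.
- The arm moves only by the tool jog_arm, never from a script. Its argument "rows" is a list that holds one entry, the list of rows, each a list of 7 numbers: the closure, from -1 (fully open) to 1 (shut), then the shift along the tool's x, y, z each as a share of 3 cm, from -1 to 1, then the turn, a rotation vector about the tool's x, y, z each as a share of 0.15 rad, from -1 to 1. In form: [[[grip, x, y, z, wx, wy, wz], ...]]. A call has 1 to 5 rows; each row shifts and turns the commanded pose from where the row before left it, along the tool's axes as they then stand; what a row does not reach is not made up. A row lasts 1/10 s, in which the tool goes at most 50 mm and 8.59 degrees, less where a joint would pass 70% of its speed; a pose out of reach is approached as far as the arm can. A call with a number of a shift or a turn outside -1 to 1 is refused whole. A call with a gripper value outside its range is refused whole. The fingers move at their own pace and stop on an object; "grip_force" is the grip in N (left out, the last holds). Time passes only in rows, so rows that do not move let the fingers close. It gives the time, the measured TCP pose, the force, the opening and the grip force at its end, in the units of the state.
- get_obs(): the state, without advancing time (a new reading comes with each control period).
- get_image(name): name is "scene" or "top"; returns a dict with "frame" (420x560x3 uint8, blue, green, red), "depth" (420x560 float32, mm along the optical axis (not along the pixel's ray), 0 where there is no reading), "fx", "fy", "cx", "cy" (pixels), "R" (3x3) and "t" (3): a world point X has camera coordinates R X + t. Camera axes: x right, y down, z forward; pixel columns grow to the right and rows downward; lengths in mm; the calibration is good to about 2 mm. A picture is of the moment at which its call begins.
- sign_off(): hands the job in; it is judged then, once.
Trained networks look in a picture, given as the dict that the camera call returned (one of the last four; its "shot" number tells which), for a name from the list of things; names that differ only in an ending like _2 or _b are one class to them, and where a whole thing is asked for, a point or a joint stands for the part that bears it (a point fixed in the world has none). Each returns a list of dicts, best first, with "conf" (0 to 1); they miss things now and then, are a little off and sometimes report something else, mostly with a low value. They report only what shows in the picture. A call takes as long as a camera call. They do not tell look-alikes from the thing itself.
- look_for(picture, name): "at" ([x, y, z] in mm, in the coordinates of the camera as it stood for that picture, good to about 4 mm: the middle of the surface that is visible of it).
- regions_of(picture, name): "pixels" (420x560 bool, what is visible of it).
The state is a dict: "time": time; "qpos": joint angles; "qd": joint speeds; "joint_efforts": joint torques, N m; "tool_pos": TCP position; "tcp_rot": TCP orientation; "wrist_force": force on the tool from outside, world axes, zero at the start; "wrist_torque": the same for the moment, N m; "width": finger opening in mm; "grasp_force": force on a finger pad.
Only numpy, scipy, OpenCV 4.12 (cv2) and the standard library are available. Lean on these libraries where they do the work, as an engineer would, in place of code of your own. Each camera call takes 0.05 s, during which the arm holds its last target. There are 200 camera calls.

## Working session

There is one attempt and no reset: what is moved stays moved. The work goes in short steps, Python scripts to look and compute and a tool call to move; the robot and the scene stay as the last step left them, time stands still between calls to the robot, and variables do not carry over. Pictures are saved under pics/ and viewed, at most 10 in all, crops included, and the job is handed in when it is done.

Besides the shell and the picture viewer there is one more tool, called after "Request:" by a JSON object that holds its "op" and its "data", one argument or row to a line. jog_arm: Moves the arm, as the interface text tells. Shift numbers are shares of 3 cm and turn numbers shares of 0.15 rad, none past 1 either way. Its arguments: {"type":"object","properties":{"rows":{"type":"array"},"grip_force":{"type":"number"}},"required":["rows"]}

```bash
mkdir -p pics; cat > h.py <<'E'
from plant import *
import numpy as np, cv2
from scipy.spatial.transform import Rotation as Ro
def cloud(p):
    d=p["depth"]; v,u=np.mgrid[:420,:560]
    c=np.dstack([(u-p["cx"])*d/p["fx"],(v-p["cy"])*d/p["fy"],d])
    W=(c-p["t"])@np.array(p["R"]); W[d==0]=np.nan
    return W
def world(p,a): return (np.array(a)-p["t"])@np.array(p["R"])
E
python3 - <<'E'
from h import *
ps={n:get_image(n) for n in("scene","top")}
for n,p in ps.items():
    cv2.imwrite(f"pics/{n}0.png",p["frame"]); np.savez(f"{n}0.npz",**{k:np.array(v) for k,v in p.items()})
    for o in("tub","lid","lid_tab","frame","frame_grip","stack0","stack1","stack2","bowl"):
        try:
            for r in look_for(p,o)[:3]:
                a=world(p,r["at"]); c=r["at"]; print(n,o,round(r["conf"],2),a.round(),round(c[0]/c[2]*p["fx"]+p["cx"]),round(c[1]/c[2]*p["fy"]+p["cy"]))
        except Exception as e: print(n,o,e)
o=get_obs();print(o)
E
```

```text
scene tub 0.49 [599. 160.   8.] 405 277
scene lid 0.86 [544. 172.  39.] 420 250
scene lid_tab 0.82 [539. 172.  35.] 420 250
scene frame 0.97 [ 386. -255.    6.] 264 162
scene frame 0.81 [ 439. -448.    2.] 188 155
scene frame 0.74 [ 596. -371.    2.] 183 204
scene frame_grip 0.82 [ 388. -256.   -2.] 264 164
scene frame_grip 0.82 [ 723. -237.    3.] 207 261
scene frame_grip 0.82 [ 439. -453.    3.] 186 154
scene stack0 0.84 [535. -10.  66.] 339 213
scene stack0 0.8 [407.   5.  58.] 363 180
scene stack0 0.58 [653.   5.  76.] 328 251
scene stack1 0.84 [535. -10.  66.] 339 213
scene stack1 0.8 [407.   5.  58.] 363 180
scene stack1 0.58 [653.   5.  76.] 328 251
scene stack2 0.84 [535. -10.  66.] 339 213
scene stack2 0.8 [407.   5.  58.] 363 180
scene stack2 0.58 [653.   5.  76.] 328 251
scene bowl 0.72 [795.  -6.  25.] 295 320
top tub 0.47 [531.  -8.  70.] 242 240
top lid 0.77 [535. 171.  36.] 171 242
top lid_tab 0.79 [540. 172.  34.] 170 239
top frame 0.92 [ 437. -456.    7.] 428 276
top frame 0.84 [ 593. -381.   -0.] 392 214
top frame 0.83 [ 720. -248.    2.] 337 166
top frame_grip 0.97
[... 563 characters left out ...]
ray([ 1.01656697e+00,  1.30376642e-01,  1.48819042e+00,  2.10308617e-05,
        1.52302644e+00, -8.53825577e-02]), 'qd': array([-1.96223970e-05,  4.61218070e-04,  9.25236930e-04, -3.70063839e-05,
        5.41951139e-04, -7.21533208e-04]), 'joint_efforts': array([-2.17938737e-03, -5.69310558e+01, -5.00883186e+01,  6.64665959e-05,
        6.09602939e-04, -4.48712888e-05]), 'tool_pos': array([271.07914236, 535.27401039, 211.11144934]), 'tcp_rot': array([ 2.32282684e-01,  9.72648320e-01,  2.89661198e-06, -1.01051588e-05]), 'wrist_force': array([-0.71345137,  0.31482061, -0.37919569]), 'wrist_torque': array([-0.07914214, -0.0058061 ,  0.05739805]), 'grasp_force': 0.0, 'width': 85.18931720444525}
```

View pics/scene0.png

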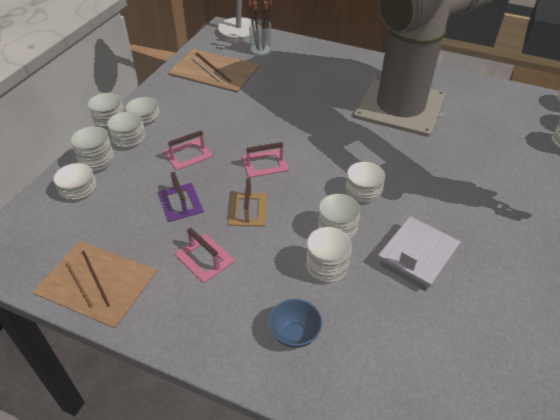

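View pics/top0.png

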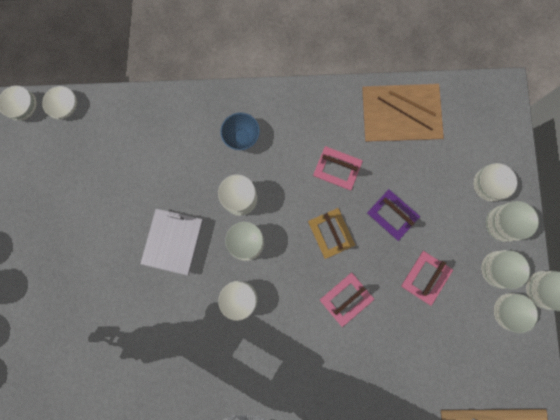

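The thing that is wanted is the brass frame, orange/gold, at top (330,232) / scene (249,208). The candidates are pink ones at scene (266,160), (190,150), (205,252), a purple one at (180,200), and the brass one. I choose the brass one; next I measure it and check a crop.

```bash
python3 - <<'E'
from h import *
def rect(P):
    r=cv2.minAreaRect(P[:,:2].astype(np.float32)); b=cv2.boxPoints(r)
    e=[b[1]-b[0],b[2]-b[1]]; l=max(e,key=np.linalg.norm)
    return np.round(r[0],1),np.round(r[1],1),"long deg",round(np.degrees(np.arctan2(l[1],l[0])),1),len(P),"zmed",np.nanmedian(P[:,2]).round(1)
for n in("top","scene"):
    p=dict(np.load(f"{n}0.npz")); W=cloud(p); f=p["frame"]
    near=lambda x,y,r:np.hypot(W[...,0]-x,W[...,1]-y)<r
    z=W[...,2]
    print(n,"lid",rect(W[near(537,172,110)&(z>30)&(z<45)]))
    print(" tab",rect(W[near(537,172,110)&(z>50)]),"z max",np.nanmax(z[near(537,172,110)]))
    print(" bar",rect(W[near(550,-229,70)&(z>42)&(z<75)]))
    hsv=cv2.cvtColor(f,cv2.COLOR_BGR2HSV)
    m=near(550,-229,80)&(hsv[...,1]>120)&(z<20)&(z>-8)
    print(" base",rect(W[m]))
    for x,y in((400,5),(531,-10),(653,5),(815,0)):
        q=W[near(x,y,60)&(z>35)]; print(" st",rect(q),np.nanpercentile(q[:,2],98).round(1))
    print(" bench z",np.nanmedian(z[near(600,-120,40)]))
    if n=="scene": c=f[110:290,130:480]
    else: c=f[150:310,120:460]
    cv2.imwrite(f"pics/crop_{n}.png",cv2.resize(c,None,fx=2.2,fy=2.2,interpolation=cv2.INTER_CUBIC))
E
```

```text
top lid (array([536.6, 169.8]), array([121.6, 140.1]), 'long deg', np.float32(-14.5), 2740, 'zmed', np.float64(35.9))
 tab (array([594.3, 153.7]), array([33.,  6.]), 'long deg', np.float32(75.7), 49, 'zmed', np.float64(71.1)) z max 75.12305963047457
 bar (array([ 549.9, -224.8]), array([91.1, 10.4]), 'long deg', np.float32(22.3), 180, 'zmed', np.float64(58.0))
 base (array([ 549.1, -225. ]), array([100.1,  79.6]), 'long deg', np.float32(21.9), 563, 'zmed', np.float64(4.4))
 st (array([393.1,   5.3]), array([85.9, 86.1]), 'long deg', np.float32(-38.5), 1148, 'zmed', np.float64(56.8)) 66.5
 st (array([531.4, -13.7]), array([86.4, 86.1]), 'long deg', np.float32(38.5), 1128, 'zmed', np.float64(68.3)) 78.0
 st (array([642.7,   2.2]), array([86.5, 85. ]), 'long deg', np.float32(43.9), 1143, 'zmed', np.float64(79.6)) 89.5
 st (array([809.6,  -2.1]), array([97.6, 97.5]), 'long deg', np.float32(60.2), 323, 'zmed', np.float64(43.5)) 48.3
 bench z -0.014707918770333433
scene lid (array([534.9, 171. ]), array([121.3, 144.5]), 'long deg', np.float32(-14.3), 2892, 'zmed', np.float64(35.9))
 tab (a
[... 167 characters left out ...]
6.1, 10.3]), 'long deg', np.float32(22.2), 162, 'zmed', np.float64(57.3))
 base (array([0., 0.]), array([0., 0.]), 'long deg', np.float32(0.0), 0, 'zmed', np.float64(nan))
 st (array([391.4,   7.3]), array([89.1, 86.7]), 'long deg', np.float32(30.7), 998, 'zmed', np.float64(55.3)) 66.3
 st (array([530.2, -10.9]), array([87.2, 86.8]), 'long deg', np.float32(16.3), 1257, 'zmed', np.float64(66.3)) 77.7
 st (array([641.9,   3.5]), array([89.1, 86.7]), 'long deg', np.float32(61.3), 1771, 'zmed', np.float64(77.0)) 88.8
 st (array([ 8.081e+02, -4.000e-01]), array([98.8, 98.1]), 'long deg', np.float32(39.9), 591, 'zmed', np.float64(43.0)) 47.5
 bench z -0.17840721309793053
  return np.nanmean(a, axis, out=out, keepdims=keepdims)
```

View pics/crop_top.png

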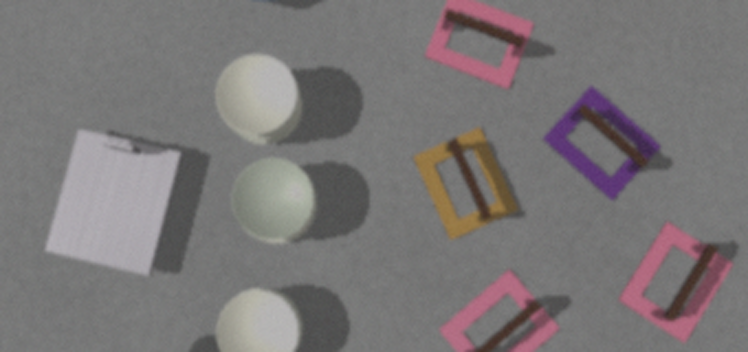

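The crop shows the brass frame at crop (465,183), distinct from the pink and purple ones. The lid is at (108,200), with its tab on the far edge at (130,143). Now turn and move above the tab.

Request:
{"op": "jog_arm", "data": {
  "rows": [
    [[-1, 0, 0, 0, 0, 0, 1], [-1, 0, 0, 0, 0, 0, 1], [-1, 0, 0, 0, 0, 0, 1], [-1, 0, 0, 0, 0, 0, 1], [-1, 0, 0, 0, 0, 0, 1]]
  ],
  "grip_force": 60
}}

```text
time: 1.5
tool_pos: [271.1, 535.3, 211.1]
tcp_rot: [0.575, 0.818, -0.0, 0.0]
wrist_force: [-0.8, 0.2, -0.1]
width: 85.3
grasp_force: 0.0
```

Request:
{"op": "jog_arm", "data": {
  "rows": [
    [[-1, 0, 0, 0, 0, 0, 1], [-1, 0, 0, 0, 0, 0, 1], [-1, 0, 0, 0, 0, 0, 1], [-1, 0, 0, 0, 0, 0, 1], [-1, 0, 0, 0, 0, 0, 0]]
  ]
}}

```text
time: 2.0
tool_pos: [271.1, 535.3, 211.1]
tcp_rot: [0.79, 0.613, 0.0, -0.0]
wrist_force: [-0.2, 0.2, 0.4]
width: 85.6
grasp_force: 0.0
```

Request:
{"op": "jog_arm", "data": {
  "rows": [
    [[-1, -0.69, 0.97, 0, 0, 0, 0], [-1, -0.69, 0.97, 0, 0, 0, 0], [-1, -0.69, 0.97, 0, 0, 0, 0], [-1, -0.69, 0.97, 0, 0, 0, 0], [-1, -0.69, 0.97, 0, 0, 0, 0]]
  ]
}}

```text
time: 2.5
tool_pos: [387.5, 398.2, 211.3]
tcp_rot: [0.787, 0.616, 0.0, -0.0]
wrist_force: [-0.3, -0.8, -0.6]
width: 85.5
grasp_force: 0.0
```

Request:
{"op": "jog_arm", "data": {
  "rows": [
    [[-1, -0.69, 0.97, 0, 0, 0, 0], [-1, -0.69, 0.97, 0, 0, 0, 0], [-1, -0.69, 0.97, 0, 0, 0, 0], [-1, -0.69, 0.97, 0, 0, 0, 0], [-1, -0.69, 0.97, 0, 0, 0, 0]]
  ]
}}

```text
time: 3.0
tool_pos: [503.2, 262.0, 211.2]
tcp_rot: [0.787, 0.616, 0.0, 0.0]
wrist_force: [0.7, 0.6, -0.5]
width: 85.1
grasp_force: 0.0
```

Request:
{"op": "jog_arm", "data": {
  "rows": [
    [[-1, -0.69, 0.97, 0, 0, 0, 0], [-1, -0.69, 0.97, 0, 0, 0, 0], [-1, -0.69, 0.97, 0, 0, 0, 0], [-1, -0.69, 0.97, 0, 0, 0, 0], [-1, 0, 0, 0, 0, 0, 0]]
  ]
}}

```text
time: 3.5
tool_pos: [597.0, 150.6, 210.8]
tcp_rot: [0.789, 0.615, -0.0, 0.001]
wrist_force: [-1.1, 0.5, 0.0]
width: 85.4
grasp_force: 0.0
```

```bash
cat >> h.py <<'E'
def todo(x,y,z,yaw_toolY):
    "remaining shift (units, in target-yaw tool axes) and turn (units, current tool axes) to tool-down pose"
    o=get_obs(); a=np.radians(yaw_toolY)
    ty=np.array([np.cos(a),np.sin(a),0]); tz=np.array([0,0,-1.]); T=np.column_stack([np.cross(ty,tz),ty,tz])
    R=Ro.from_quat(o["tcp_rot"]); d=np.array([x,y,z])-o["tool_pos"]
    print("t",round(o["time"],1),"tcp",o["tool_pos"].round(1),"width",round(o["width"],1),"F",o["wrist_force"].round(1),"gf",round(o["grasp_force"],1),"q",o["qpos"].round(2))
    print(" shift now",(R.inv().apply(d)/30).round(2)," shift target axes",(T.T@d/30).round(2)," turn",((R.inv()*Ro.from_matrix(T)).as_rotvec()/.15).round(2))
E
python3 -c "
from h import *
todo(594.1,155.5,45,-14.4)"
```

```text
t 3.5 tcp [597.  150.6 210.8] width 85.4 F [-1.1  0.5  0. ] gf 0.0 q [ 0.16  0.17  1.44 -0.    1.53  0.41]
 shift now [ 0.14 -0.14  5.53]  shift target axes [ 0.14 -0.13  5.53]  turn [0.01 0.01 0.03]
```

Request:
{"op": "jog_arm", "data": {
  "rows": [
    [[-1, 0.14, -0.13, 0.9, 0, 0, 0], [-1, 0, 0, 0.9, 0, 0, 0], [-1, 0, 0, 0.9, 0, 0, 0], [-1, 0, 0, 0.9, 0, 0, 0], [-1, 0, 0, 0.9, 0, 0, 0]]
  ]
}}

```text
time: 4.0
tool_pos: [591.7, 159.9, 75.1]
tcp_rot: [0.788, 0.616, 0.0, -0.0]
wrist_force: [-0.3, -0.3, -0.2]
width: 85.2
grasp_force: 0.0
```

Request:
{"op": "jog_arm", "data": {
  "rows": [
    [[-1, 0, 0, 0.5, 0, 0, 0], [-1, 0, 0, 0.5, 0, 0, 0], [-1, 0, 0, 0, 0, 0, 0]]
  ]
}}

```text
time: 4.3
tool_pos: [590.6, 159.4, 44.0]
tcp_rot: [0.789, 0.615, -0.001, -0.001]
wrist_force: [0.1, 0.5, 0.4]
width: 85.5
grasp_force: 0.0
```

```bash
python3 -c "
from h import *
todo(594.1,155.5,45,-14.4)"
```

```text
t 4.3 tcp [590.6 159.4  44. ] width 85.5 F [0.1 0.5 0.4] gf 0.0 q [0.18 0.3  1.61 0.   1.24 0.43]
 shift now [-0.1   0.14 -0.03]  shift target axes [-0.1   0.14 -0.03]  turn [-0.02  0.01  0.03]
```

Request:
{"op": "jog_arm", "data": {
  "rows": [
    [[-1, -0.1, 0.12, 0, 0, 0, 0.03], [-1, 0, 0, 0, 0, 0, 0], [-1, 0, 0, 0, 0, 0, 0]]
  ]
}}

```text
time: 4.6
tool_pos: [596.2, 155.6, 47.7]
tcp_rot: [0.791, 0.612, 0.001, 0.001]
wrist_force: [-0.2, 0.2, -0.6]
width: 85.2
grasp_force: 0.0
```

```bash
python3 -c "
from h import *
todo(594.1,155.5,45,-14.4)
p=get_image('scene');cv2.imwrite('pics/a.png',cv2.resize(p['frame'][150:310,320:520],None,fx=3,fy=3))"
```

```text
t 4.6 tcp [596.2 155.6  47.7] width 85.2 F [-0.2  0.2 -0.6] gf 0.0 q [0.17 0.3  1.6  0.   1.24 0.42]
 shift now [-0.02 -0.07  0.09]  shift target axes [-0.02 -0.07  0.09]  turn [ 0.02 -0.01 -0.01]
```

View pics/a.png

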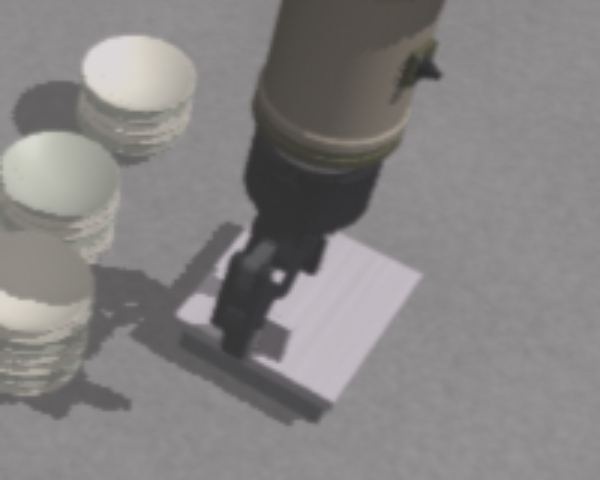

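The open fingers straddle the tab near crop (255,330). Closing.

Request:
{"op": "jog_arm", "data": {
  "rows": [
    [[1, 0, 0, 0, 0, 0, 0], [1, 0, 0, 0, 0, 0, 0], [1, 0, 0, 0, 0, 0, 0], [1, 0, 0, 0, 0, 0, 0], [1, 0, 0, 0, 0, 0, 0]]
  ],
  "grip_force": 60
}}

```text
time: 5.15
tool_pos: [594.8, 155.6, 46.0]
tcp_rot: [0.79, 0.612, -0.0, -0.0]
wrist_force: [0.4, -0.2, 0.2]
width: 12.2
grasp_force: 0.0
```

Request:
{"op": "jog_arm", "data": {
  "rows": [
    [[1, 0, 0, 0, 0, 0, 0], [1, 0, 0, 0, 0, 0, 0], [1, 0, 0, 0, 0, 0, 0]]
  ]
}}

```text
time: 5.45
tool_pos: [595.0, 155.6, 46.2]
tcp_rot: [0.791, 0.612, 0.0, 0.0]
wrist_force: [-0.8, -0.0, 1.1]
width: 3.5
grasp_force: 60.3
```

```bash
python3 -c "
from h import *
todo(594.1,155.5,45,-14.4)"
```

```text
t 5.5 tcp [595.  155.6  46.2] width 3.5 F [-0.8 -0.   1.1] gf 60.3 q [0.17 0.3  1.6  0.   1.24 0.42]
 shift now [-0.01 -0.03  0.04]  shift target axes [-0.01 -0.03  0.04]  turn [ 0.   -0.   -0.01]
```

Request:
{"op": "jog_arm", "data": {
  "rows": [
    [[1, 0, -0.02, -0.155, -0.25, 0, 0], [1, 0, -0.02, -0.155, -0.25, 0, 0], [1, 0, -0.02, -0.155, -0.25, 0, 0], [1, 0, -0.02, -0.155, -0.25, 0, 0], [1, 0, -0.02, -0.155, -0.25, 0, 0]]
  ]
}}

```text
time: 5.95
tool_pos: [590.1, 156.7, 69.0]
tcp_rot: [0.787, 0.61, 0.058, 0.074]
wrist_force: [-0.3, -0.4, -0.9]
width: 3.4
grasp_force: 60.1
```

Request:
{"op": "jog_arm", "data": {
  "rows": [
    [[1, 0, -0.02, -0.155, -0.25, 0, 0], [1, 0, -0.02, -0.155, -0.25, 0, 0], [1, 0, -0.02, -0.155, -0.25, 0, 0], [1, 0, -0.02, -0.155, -0.25, 0, 0], [1, 0, 0, 0, 0, 0, 0]]
  ]
}}

```text
time: 6.45
tool_pos: [582.6, 158.8, 86.1]
tcp_rot: [0.779, 0.604, 0.103, 0.133]
wrist_force: [-1.1, 0.2, -0.4]
width: 3.6
grasp_force: 60.1
```

Request:
{"op": "jog_arm", "data": {
  "rows": [
    [[1, 0, 0, 0, 0, 0, 0], [1, 0, 0, 0, 0, 0, 0]]
  ]
}}

```text
time: 6.65
tool_pos: [583.4, 158.4, 86.0]
tcp_rot: [0.779, 0.604, 0.102, 0.132]
wrist_force: [-2.0, 1.3, -1.5]
width: 3.3
grasp_force: 60.0
```

```bash
python3 -c "
from h import *
todo(594.1,155.5,145,-14.4)
p=get_image('scene');cv2.imwrite('pics/b.png',cv2.resize(p['frame'][150:310,320:520],None,fx=3,fy=3))"
```

```text
t 6.7 tcp [583.4 158.4  86. ] width 3.3 F [-2.   1.3 -1.5] gf 60.0 q [ 0.29 -0.02  1.92 -0.21  0.96  0.64]
 shift now [-0.    1.   -1.74]  shift target axes [-0.    0.37 -1.97]  turn [ 2.24  0.   -0.01]
```

View pics/b.png

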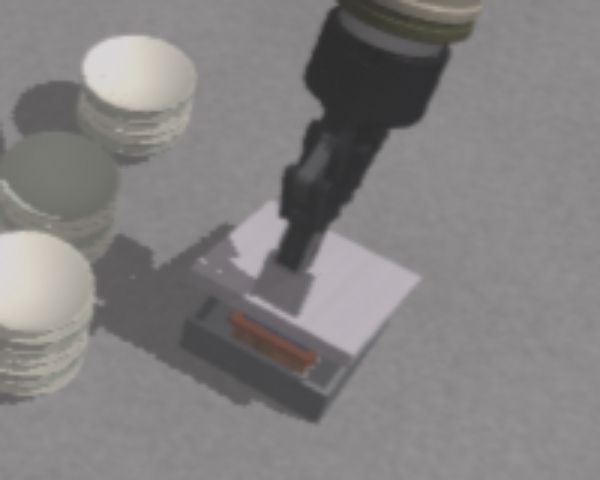

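The lid is tipped (~19°) with its near edge still on the rim; the plaque shows in the tub at crop (275,340). Lift, level, move sideways.

Request:
{"op": "jog_arm", "data": {
  "rows": [
    [[1, 0, 0.1, -0.3, 0, 0, 0], [1, 0, 0.24, -0.68, 0, 0, 0], [1, 0, 0.24, -0.68, 0, 0, 0], [1, 0, 0.24, -0.68, 0, 0, 0], [1, 0, 0.24, -0.68, 0, 0, 0]]
  ]
}}

```text
time: 7.2
tool_pos: [584.4, 158.3, 184.6]
tcp_rot: [0.779, 0.604, 0.103, 0.133]
wrist_force: [0.8, 0.3, -1.0]
width: 3.2
grasp_force: 60.0
```

Request:
{"op": "jog_arm", "data": {
  "rows": [
    [[1, 0, 0, 0, 0.56, 0, 0], [1, 0, 0, 0, 0.56, 0, 0], [1, 0, 0, 0, 0.56, 0, 0], [1, 0, 0, 0, 0.56, 0, 0], [1, 0, 0, 0, 0, 0, 0]]
  ]
}}

```text
time: 7.7
tool_pos: [585.6, 157.3, 182.6]
tcp_rot: [0.791, 0.612, 0.0, 0.0]
wrist_force: [0.2, 0.1, -1.9]
width: 3.2
grasp_force: 60.0
```

Request:
{"op": "jog_arm", "data": {
  "rows": [
    [[1, 0.6, 0, 0, 0, 0, 0], [1, 1, 0, 0, 0, 0, 0], [1, 1, 0, 0, 0, 0, 0], [1, 1, 0, 0, 0, 0, 0], [1, 1, 0, 0, 0, 0, 0]]
  ]
}}

```text
time: 8.2
tool_pos: [618.1, 294.7, 183.4]
tcp_rot: [0.79, 0.613, 0.002, 0.001]
wrist_force: [0.0, -0.1, -0.3]
width: 3.6
grasp_force: 60.0
```

Request:
{"op": "jog_arm", "data": {
  "rows": [
    [[1, 0.8, 0, 0, 0, 0, 0], [1, 0, 0, 0, 0, 0, 0], [1, 0, 0, 0, 0, 0, 0]]
  ]
}}

```text
time: 8.5
tool_pos: [623.6, 316.7, 182.8]
tcp_rot: [0.79, 0.613, 0.001, 0.001]
wrist_force: [-0.2, -0.6, -0.7]
width: 3.8
grasp_force: 60.0
```

```bash
python3 -c "
from h import *
todo(634,311,21.2,-14.4)
for n in ('scene','top'):
  p=get_image(n)
  W=cloud(p)
  for r in regions_of(p,'lid')[:1]:
    q=W[r['pixels']]; q=q[~np.isnan(q[:,0])]; m=np.median(q[:,2]); q=q[abs(q[:,2]-m)<12]
    A=np.c_[q[:,:2],np.ones(len(q))]; c=np.linalg.lstsq(A,q[:,2],rcond=None)[0]; r2=q[:,2]-A@c; k=abs(r2)<4; c=np.linalg.lstsq(A[k],q[k,2],rcond=None)[0]
    print(n,len(q),m,'slopes',c[:2].round(3), 'along lid x',(c[0]*.969-c[1]*.249).round(3),'y',(c[0]*.249+c[1]*.969).round(3), q[:,:2].mean(0))
    if n=='scene': cv2.imwrite('pics/c.png',p['frame'])
"
```

```text
t 8.5 tcp [623.6 316.7 182.8] width 3.8 F [-0.2 -0.6 -0.7] gf 60.0 q [ 0.4   0.41  1.21 -0.    1.52  0.65]
 shift now [-0.1   0.37  5.39]  shift target axes [-0.1   0.38  5.39]  turn [ 0.02 -0.    0.01]
scene 3120 170.82410060140108 slopes [ 0.028 -0.008] along lid x 0.029 y -0.0 [581.71224849 329.88804828]
top 3224 169.98106841079328 slopes [ 0.033 -0.008] along lid x 0.034 y 0.001 [559.52798118 322.59890823]
```

Request:
{"op": "jog_arm", "data": {
  "rows": [
    [[1, 0, 0, 0.5, 0.2, 0, 0], [1, 0, 0, 0.8, 0, 0, 0], [1, 0, 0, 0.9, 0, 0, 0], [1, 0, 0, 0.9, 0, 0, 0], [1, 0, 0, 0.8, 0, 0, 0]]
  ]
}}

```text
time: 9.2
tool_pos: [621.2, 315.0, 64.3]
tcp_rot: [0.791, 0.612, -0.009, -0.011]
wrist_force: [-0.8, 0.2, -1.5]
width: 3.2
grasp_force: 60.0
```

Request:
{"op": "jog_arm", "data": {
  "rows": [
    [[1, 0, 0, 0.6, 0, 0, 0], [1, 0, 0, 0.4, 0, 0, 0], [1, 0, 0, 0.3, 0, 0, 0], [1, 0, 0, 0, 0, 0, 0], [1, 0, 0, 0, 0, 0, 0]]
  ]
}}

```text
time: 9.7
tool_pos: [621.0, 316.6, 27.6]
tcp_rot: [0.79, 0.612, -0.008, -0.011]
wrist_force: [-0.8, -0.2, -0.2]
width: 3.3
grasp_force: 60.0
```

```bash
cat >> h.py <<'E'
def lidfit():
  for n in ('scene','top'):
    p=get_image(n)
    W=cloud(p)
    for r in regions_of(p,'lid')[:1]:
      q=W[r['pixels']]; q=q[~np.isnan(q[:,0])]; m=np.median(q[:,2]); q=q[abs(q[:,2]-m)<12]
      A=np.c_[q[:,:2],np.ones(len(q))]; c=np.linalg.lstsq(A,q[:,2],rcond=None)[0]; r2=q[:,2]-A@c; k=abs(r2)<4; c=np.linalg.lstsq(A[k],q[k,2],rcond=None)[0]
      print(n,len(q),m,'along lid x',(c[0]*.969-c[1]*.249).round(3),'y',(c[0]*.249+c[1]*.969).round(3), q[:,:2].mean(0))
E
python3 -c "
from h import *
todo(634,311,21.2,-14.4); lidfit()"
```

```text
t 9.7 tcp [621.  316.6  27.6] width 3.3 F [-0.8 -0.2 -0.2] gf 60.0 q [0.39 0.55 1.32 0.02 1.3  0.64]
 shift now [-0.07  0.47  0.2 ]  shift target axes [-0.07  0.47  0.21]  turn [-0.18 -0.01 -0.01]
scene 2643 16.934605873576018 along lid x 0.002 y 0.001 [578.46620488 331.28747434]
top 2232 17.10047861293986 along lid x 0.008 y 0.006 [556.0922532  322.94011344]
```

Request:
{"op": "jog_arm", "data": {
  "rows": [
    [[1, 0, 0, 0.1, 0, 0, 0], [1, 0, 0, 0.08, 0, 0, 0], [1, 0, 0, 0.02, 0, 0, 0], [1, 0, 0, 0, 0, 0, 0], [1, 0, 0, 0, 0, 0, 0]]
  ]
}}

```text
time: 10.4
tool_pos: [620.5, 316.5, 21.3]
tcp_rot: [0.79, 0.612, -0.008, -0.011]
wrist_force: [-1.6, -2.3, 5.2]
width: 3.4
grasp_force: 60.8
```

```bash
python3 -c "
from h import *
todo(634,311,21.2,-14.4); lidfit()"
```

```text
t 10.4 tcp [620.5 316.5  21.3] width 3.4 F [-1.6 -2.3  5.2] gf 60.8 q [0.39 0.55 1.33 0.02 1.29 0.64]
 shift now [-0.06  0.48 -0.01]  shift target axes [-0.06  0.48  0.  ]  turn [-0.19 -0.   -0.01]
top 2209 10.819190475042742 along lid x -0.003 y -0.001 [554.87847783 322.52076751]
```

Request:
{"op": "jog_arm", "data": {
  "rows": [
    [[-1, 0, 0, 0, 0, 0, 0], [-1, 0, 0, 0, 0, 0, 0], [-1, 0, 0, 0, 0, 0, 0], [-1, 0, 0, 0, 0, 0, 0], [-1, 0, 0, 0, 0, 0, 0]]
  ]
}}

```text
time: 11.1
tool_pos: [620.0, 316.3, 20.4]
tcp_rot: [0.79, 0.612, -0.009, -0.011]
wrist_force: [-0.9, -0.2, -0.2]
width: 75.5
grasp_force: 0.0
```

Request:
{"op": "jog_arm", "data": {
  "rows": [
    [[-1, 0, 0, -0.3, 0, 0, 0], [-1, 0, 0, -0.8, 0, 0, 0], [-1, 0, 0, -1, -0.19, 0, 0], [-1, 0, 0, -1, 0, 0, 0], [-1, 0, 0, -1, 0, 0, 0]]
  ]
}}

```text
time: 11.6
tool_pos: [621.8, 316.0, 145.7]
tcp_rot: [0.79, 0.613, 0.0, 0.0]
wrist_force: [0.2, -1.1, 0.3]
width: 85.3
grasp_force: 0.0
```

Request:
{"op": "jog_arm", "data": {
  "rows": [
    [[-1, 0, 0, -1, 0, 0, 0], [-1, 0, 0, -1, 0, 0, 0], [-1, 0, 0, -0.5, 0, 0, 0], [-1, 0, 0, 0, 0, 0, 0]]
  ]
}}

```text
time: 12.0
tool_pos: [623.4, 316.6, 222.5]
tcp_rot: [0.791, 0.612, 0.003, 0.001]
wrist_force: [0.6, 0.2, 0.7]
width: 85.4
grasp_force: 0.0
```

```bash
python3 -c "
from h import *
todo(549.7,-224,200,-67.8); lidfit()
p=get_image('top'); cv2.imwrite('pics/d.png',p['frame']); np.savez('top1.npz',**{k:np.array(v) for k,v in p.items()})
p=get_image('scene'); np.savez('scene1.npz',**{k:np.array(v) for k,v in p.items()})"
```

```text
t 12.0 tcp [623.4 316.6 222.5] width 85.4 F [0.6 0.2 0.7] gf 0.0 q [ 0.4   0.39  1.16 -0.    1.58  0.65]
 shift now [-18.07   2.12   0.7 ]  shift target axes [-9.08 15.76  0.75]  turn [ 0.02 -0.04  6.21]
scene 3413 11.033218674710803 along lid x -0.002 y 0.0 [567.40834026 332.0795484 ]
top 2568 10.61483762535719 along lid x 0.003 y 0.003 [563.22453545 327.52035234]
```

View pics/d.png

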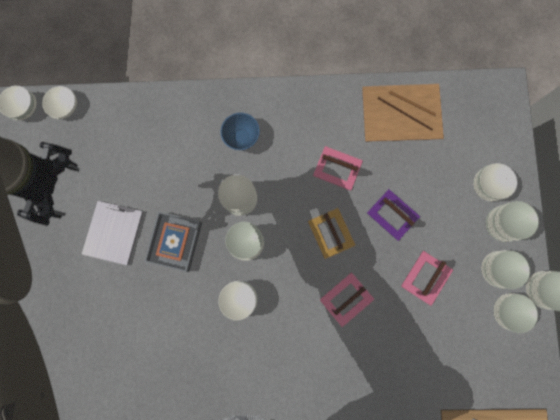

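Lid lies flat at px (113,233); the open tub with its plaque is at (173,242); the stacks are untouched. Heading to the frame at (330,232).

Request:
{"op": "jog_arm", "data": {
  "rows": [
    [[-1, -0.95, 0.11, 0, 0, 0, 0], [-1, -0.95, 0.11, 0, 0, 0, 0], [-1, -0.95, 0.11, 0, 0, 0, 0], [-1, -0.95, 0.11, 0, 0, 0, 0], [-1, -0.95, 0.11, 0, 0, 0, 0]]
  ]
}}

```text
time: 12.8
tool_pos: [601.4, 172.6, 217.1]
tcp_rot: [0.79, 0.612, -0.001, -0.0]
wrist_force: [0.6, 0.3, 0.2]
width: 85.5
grasp_force: 0.0
```

Request:
{"op": "jog_arm", "data": {
  "rows": [
    [[-1, -0.95, 0.11, 0, 0, 0, 0], [-1, -0.95, 0.11, 0, 0, 0, 0], [-1, -0.95, 0.11, 0, 0, 0, 0], [-1, -0.95, 0.11, 0, 0, 0, 0], [-1, -0.95, 0.11, 0, 0, 0, 0]]
  ]
}}

```text
time: 13.3
tool_pos: [581.8, 30.6, 217.3]
tcp_rot: [0.79, 0.612, -0.001, -0.001]
wrist_force: [-0.7, 0.7, 0.4]
width: 85.5
grasp_force: 0.0
```

Request:
{"op": "jog_arm", "data": {
  "rows": [
    [[-1, -0.95, 0.11, 0, 0, 0, 0], [-1, -0.95, 0.11, 0, 0, 0, 0], [-1, -0.95, 0.11, 0, 0, 0, 0], [-1, -0.95, 0.11, 0, 0, 0, 0], [-1, -0.95, 0.11, 0, 0, 0, 0]]
  ]
}}

```text
time: 13.8
tool_pos: [562.2, -111.4, 217.3]
tcp_rot: [0.79, 0.612, -0.001, -0.001]
wrist_force: [0.8, -0.0, 0.6]
width: 85.3
grasp_force: 0.0
```

Request:
{"op": "jog_arm", "data": {
  "rows": [
    [[-1, -0.95, 0.11, 0, 0, 0, 0], [-1, -0.95, 0.11, 0, 0, 0, 0], [-1, -0.95, 0.11, 0, 0, 0, 0], [-1, -0.95, 0.11, 0, 0, 0, 0], [-1, 0, 0, 0, 0, 0, 0.8]]
  ]
}}

```text
time: 14.3
tool_pos: [545.9, -227.2, 217.1]
tcp_rot: [0.827, 0.563, -0.001, -0.0]
wrist_force: [-0.4, 0.5, -0.3]
width: 85.5
grasp_force: 0.0
```

Request:
{"op": "jog_arm", "data": {
  "rows": [
    [[-1, 0, 0, 0, 0, 0, 0.9], [-1, 0, 0, 0, 0, 0, 0.9], [-1, 0, 0, 0, 0, 0, 0.9], [-1, 0, 0, 0, 0, 0, 0.9], [-1, 0, 0, 0, 0, 0, 0.9]]
  ]
}}

```text
time: 14.8
tool_pos: [546.7, -223.9, 217.2]
tcp_rot: [0.967, 0.256, -0.001, -0.001]
wrist_force: [0.1, 0.5, -1.0]
width: 85.6
grasp_force: 0.0
```

Request:
{"op": "jog_arm", "data": {
  "rows": [
    [[-1, 0, 0, 0, 0, 0, 0.9], [-1, 0, 0, 0, 0, 0, 0], [-1, 0, 0, 0, 0, 0, 0]]
  ]
}}

```text
time: 15.1
tool_pos: [547.0, -223.9, 217.7]
tcp_rot: [0.981, 0.195, -0.001, -0.0]
wrist_force: [-0.0, -0.5, -0.6]
width: 84.9
grasp_force: 0.0
```

```bash
cat > tub.py <<'E'
from h import *
def rect(P):
    r=cv2.minAreaRect(P[:,:2].astype(np.float32)); b=cv2.boxPoints(r)
    e=[b[1]-b[0],b[2]-b[1]]; l=max(e,key=np.linalg.norm)
    return np.round(r[0],1),np.round(r[1],1),round(float(np.degrees(np.arctan2(l[1],l[0]))),1),len(P),np.nanmedian(P[:,2]).round(1)
if __name__=="__main__":
  todo(549.7,-224,33,-67.8)
  for n in("top1","scene1"):
    p=dict(np.load(n+".npz")); W=cloud(p); z=W[...,2]; hs=cv2.cvtColor(p["frame"],cv2.COLOR_BGR2HSV)
    near=np.hypot(W[...,0]-536,W[...,1]-170)<95
    print(n,"plaque",rect(W[near&(hs[...,1]>90)&(z>20)&(z<36)]))
    print(n,"tub rim",rect(W[near&(z>27)&(z<40)]))
  for n in("top","scene"):
    p=get_image(n); W=cloud(p); z=W[...,2]
    m=(np.hypot(W[...,0]-550,W[...,1]+224)<60)&(z>42)&(z<75); print(n,"bar",rect(W[m]) if m.sum()>5 else m.sum())
E
python3 tub.py
```

```text
t 15.1 tcp [ 547.  -223.9  217.7] width 84.9 F [-0.  -0.5 -0.6] gf 0.0 q [-0.48  0.1   1.5  -0.    1.53  0.7 ]
 shift now [0.09 0.04 6.16]  shift target axes [0.08 0.04 6.16]  turn [-0.01  0.01  0.03]
top1 plaque (array([536.8, 169.5]), array([65. , 83.3]), -15.2, 420, np.float64(27.9))
top1 tub rim (array([537.4, 169.6]), array([109.6, 128. ]), -14.4, 980, np.float64(29.3))
scene1 plaque (array([535.3, 171. ]), array([65. , 86.1]), -13.6, 354, np.float64(27.8))
scene1 tub rim (array([535.7, 171. ]), array([109. , 132.8]), -14.7, 1257, np.float64(29.4))
top bar (array([ 550. , -224.7]), array([91.2, 10.2]), 22.0, 88, np.float64(57.8))
scene bar (array([ 550.2, -222.8]), array([96.6, 10.2]), 22.6, 162, np.float64(57.3))
```

Request:
{"op": "jog_arm", "data": {
  "rows": [
    [[-1, 0.09, 0.03, 0.7, 0, 0, 0], [-1, 0, 0, 1, 0, 0, 0], [-1, 0, 0, 1, 0, 0, 0], [-1, 0, 0, 1, 0, 0, 0], [-1, 0, 0, 0.7, 0, 0, 0]]
  ]
}}

```text
time: 15.7
tool_pos: [549.0, -223.3, 83.9]
tcp_rot: [0.981, 0.194, -0.001, -0.001]
wrist_force: [0.4, 0.8, -0.2]
width: 85.5
grasp_force: 0.0
```

Request:
{"op": "jog_arm", "data": {
  "rows": [
    [[-1, 0, 0, 0.6, 0, 0, 0], [-1, 0, 0, 0.6, 0, 0, 0], [-1, 0, 0, 0.5, 0, 0, 0], [-1, 0, 0, 0, 0, 0, 0], [-1, 0, 0, 0, 0, 0, 0]]
  ]
}}

```text
time: 16.2
tool_pos: [550.1, -223.8, 35.6]
tcp_rot: [0.981, 0.193, -0.0, -0.0]
wrist_force: [-0.2, 0.1, -0.2]
width: 85.4
grasp_force: 0.0
```

```bash
python3 -c "
from h import *
todo(549.9,-223.8,33,-67.8)"
```

```text
t 16.2 tcp [ 550.1 -223.8   35.6] width 85.4 F [-0.2  0.1 -0.2] gf 0.0 q [-0.47  0.26  1.67  0.    1.21  0.71]
 shift now [-0.01 -0.    0.09]  shift target axes [-0.01 -0.    0.09]  turn [-0.    0.    0.01]
```

Request:
{"op": "jog_arm", "data": {
  "rows": [
    [[-1, 0, 0, 0.09, 0, 0, 0], [1, 0, 0, 0, 0, 0, 0], [1, 0, 0, 0, 0, 0, 0], [1, 0, 0, 0, 0, 0, 0], [1, 0, 0, 0, 0, 0, 0]]
  ],
  "grip_force": 80
}}

```text
time: 16.7
tool_pos: [550.3, -224.0, 33.1]
tcp_rot: [0.981, 0.193, 0.0, 0.0]
wrist_force: [0.5, -0.9, 0.4]
width: 27.9
grasp_force: 0.0
```

Request:
{"op": "jog_arm", "data": {
  "rows": [
    [[1, 0, 0, 0, 0, 0, 0], [1, 0, 0, 0, 0, 0, 0], [1, 0, 0, 0, 0, 0, 0], [1, 0, 0, 0, 0, 0, 0]]
  ]
}}

```text
time: 17.1
tool_pos: [550.3, -223.9, 33.0]
tcp_rot: [0.981, 0.193, 0.0, 0.0]
wrist_force: [-1.0, 0.0, 2.1]
width: 6.7
grasp_force: 78.6
```

```bash
python3 -c "
from h import *
todo(549.9,-223.8,33,-67.8)"
```

```text
t 17.1 tcp [ 550.3 -223.9   33. ] width 6.7 F [-1.   0.   2.1] gf 78.6 q [-0.47  0.27  1.67  0.    1.2   0.71]
 shift now [-0.01 -0.01  0.  ]  shift target axes [-0.01 -0.01  0.  ]  turn [ 0.   -0.    0.01]
```

Request:
{"op": "jog_arm", "data": {
  "rows": [
    [[1, 0, 0, -0.2, 0, 0, 0], [1, 0, 0, -0.5, 0, 0, 0], [1, 0, 0, -0.8, 0, 0, 0], [1, 0, 0, -0.8, 0, 0, 0], [1, 0, 0, -0.8, 0, 0, 0]]
  ]
}}

```text
time: 17.6
tool_pos: [550.2, -224.0, 127.9]
tcp_rot: [0.981, 0.193, 0.0, 0.0]
wrist_force: [1.1, -1.1, -1.5]
width: 6.7
grasp_force: 78.4
```

Request:
{"op": "jog_arm", "data": {
  "rows": [
    [[1, 0, 0, -0.8, 0, 0, 0], [1, 0, 0, -0.7, 0, 0, 0], [1, 0, 0, -0.3, 0, 0, 0], [1, 0, 0, 0, 0, 0, 0], [1, 0, 0, 0, 0, 0, 0]]
  ]
}}

```text
time: 18.1
tool_pos: [549.8, -223.7, 179.1]
tcp_rot: [0.981, 0.193, -0.0, -0.0]
wrist_force: [-0.4, -0.3, -2.2]
width: 6.7
grasp_force: 78.5
```

```bash
python3 -c "
from tub import *
todo(536.3,170.3,71,-104.5)
p=get_image('scene'); W=cloud(p); z=W[...,2]
hs=cv2.cvtColor(p['frame'],cv2.COLOR_BGR2HSV)
m=(np.hypot(W[...,0]-550,W[...,1]+224)<75)&(z>120)&(z<165)&(hs[...,1]>90)
q=W[m];A=np.c_[q[:,:2],np.ones(len(q))];c=np.linalg.lstsq(A,q[:,2],rcond=None)[0];k=abs(q[:,2]-A@c)<4;print(rect(q),np.linalg.lstsq(A[k],q[k,2],rcond=None)[0][:2])
cv2.imwrite('pics/e.png',cv2.resize(p['frame'][80:280,150:450],None,fx=2.6,fy=2.6))"
```

```text
t 18.1 tcp [ 549.8 -223.7  179.1] width 6.7 F [-0.4 -0.3 -2.2] gf 78.5 q [-0.47  0.13  1.55 -0.    1.47  0.71]
 shift now [  4.56 -12.32   3.61]  shift target axes [ -3.72 -12.6    3.6 ]  turn [-0.    0.01  4.28]
(array([ 549.8, -223.3]), array([110.7,  82.8]), 21.9, 734, np.float64(150.1)) [-0.00079658  0.00732986]
```

View pics/e.png

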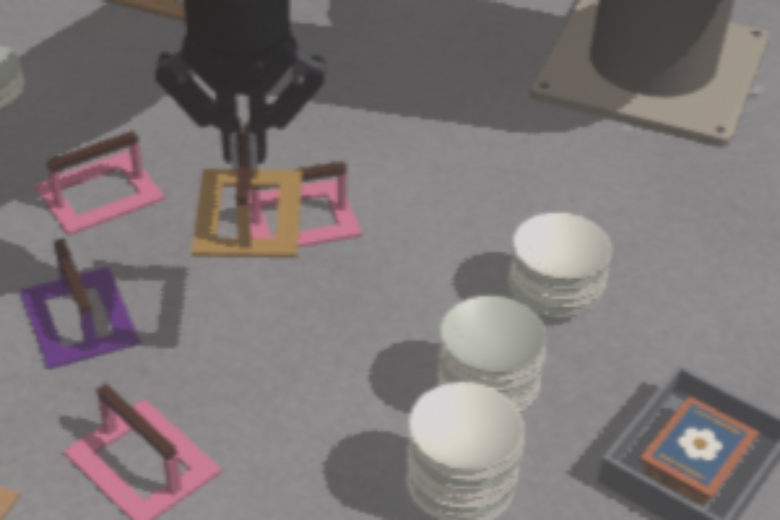

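The brass frame hangs level at crop (247,210). The underside is at about 146 mm, clear of the stacks at (560,260), (492,350) and (465,450). Carrying it over.

Request:
{"op": "jog_arm", "data": {
  "rows": [
    [[1, 0.16, -0.42, 0, 0, 0, 0], [1, 0.3, -0.8, 0, 0, 0, 0], [1, 0.3, -0.8, 0, 0, 0, 0], [1, 0.3, -0.8, 0, 0, 0, 0], [1, 0.3, -0.8, 0, 0, 0, 0]]
  ]
}}

```text
time: 18.65
tool_pos: [545.9, -105.8, 178.5]
tcp_rot: [0.981, 0.193, -0.001, -0.001]
wrist_force: [-0.6, 0.2, -1.8]
width: 6.5
grasp_force: 78.5
```

Request:
{"op": "jog_arm", "data": {
  "rows": [
    [[1, 0.3, -0.8, 0, 0, 0, 0], [1, 0.3, -0.8, 0, 0, 0, 0], [1, 0.3, -0.8, 0, 0, 0, 0], [1, 0.3, -0.8, 0, 0, 0, 0], [1, 0.3, -0.8, 0, 0, 0, 0]]
  ]
}}

```text
time: 19.15
tool_pos: [541.9, 22.1, 178.7]
tcp_rot: [0.981, 0.193, -0.001, -0.0]
wrist_force: [-0.2, 0.1, -0.4]
width: 6.4
grasp_force: 78.5
```

Request:
{"op": "jog_arm", "data": {
  "rows": [
    [[1, 0.3, -0.8, 0, 0, 0, 0], [1, 0.3, -0.8, 0, 0, 0, 0], [1, 0.3, -0.8, 0, 0, 0, 0], [1, 0.3, -0.8, 0, 0, 0, 0], [1, 0.3, -0.8, 0, 0, 0, 0]]
  ]
}}

```text
time: 19.65
tool_pos: [537.9, 150.0, 178.6]
tcp_rot: [0.981, 0.193, -0.001, -0.0]
wrist_force: [0.2, 0.2, -0.9]
width: 6.3
grasp_force: 78.5
```

Request:
{"op": "jog_arm", "data": {
  "rows": [
    [[1, 0.2, -0.6, 0, 0, 0, 0], [1, 0, 0, 0, 0, 0, 0.6], [1, 0, 0, 0, 0, 0, 0.6], [1, 0, 0, 0, 0, 0, 0.6], [1, 0, 0, 0, 0, 0, 0.6]]
  ]
}}

```text
time: 20.15
tool_pos: [536.6, 168.0, 178.5]
tcp_rot: [1.0, 0.013, -0.001, 0.0]
wrist_force: [0.0, -0.2, -1.7]
width: 6.3
grasp_force: 78.5
```

Request:
{"op": "jog_arm", "data": {
  "rows": [
    [[1, 0, 0, 0, 0, 0, 0.6], [1, 0, 0, 0, 0, 0, 0.6], [1, 0, 0, 0, 0, 0, 0.6], [1, 0, 0, 0, 0, 0, 0], [1, 0, 0, 0, 0, 0, 0]]
  ]
}}

```text
time: 20.65
tool_pos: [537.2, 167.6, 179.0]
tcp_rot: [0.993, -0.119, -0.001, 0.0]
wrist_force: [0.7, 0.4, -1.7]
width: 6.6
grasp_force: 78.5
```

```bash
cat > fr.py <<'E'
from tub import *
def fr():
  todo(536.3,170.3,71.5,-104.5); zt=get_obs()["tool_pos"]
  for n in("top","scene"):
    p=get_image(n); W=cloud(p); z=W[...,2]; hs=cv2.cvtColor(p["frame"],cv2.COLOR_BGR2HSV)
    h=zt[2]-33
    m=(np.hypot(W[...,0]-zt[0],W[...,1]-zt[1])<80)&(abs(z-h-4)<5)&(hs[...,1]>90)&(hs[...,0]>10)&(hs[...,0]<30)
    if m.sum()<30: print(n,m.sum()); continue
    q=W[m];A=np.c_[q[:,:2],np.ones(len(q))];c=np.linalg.lstsq(A,q[:,2],rcond=None)[0];print(n,"frame",rect(q),"tilt",c[:2].round(3))
if __name__=="__main__": fr()
E
python3 fr.py
```

```text
t 20.6 tcp [537.2 167.6 179. ] width 6.6 F [ 0.7  0.4 -1.7] gf 78.5 q [0.21 0.05 1.63 0.   1.46 2.02]
 shift now [-0.04 -0.08  3.58]  shift target axes [-0.05 -0.08  3.58]  turn [0.   0.01 0.1 ]
top frame (array([537.1, 166.5]), array([ 84.4, 102.7]), -14.0, 790, np.float64(149.7)) tilt [0.001 0.007]
scene frame (array([536.9, 167.9]), array([ 82.5, 108.7]), -13.7, 937, np.float64(150.1)) tilt [0.    0.007]
```

Request:
{"op": "jog_arm", "data": {
  "rows": [
    [[1, -0.04, -0.08, 0.3, 0, 0, 0.1], [1, 0, 0, 0.6, 0, 0, 0], [1, 0, 0, 0.6, 0, 0, 0], [1, 0, 0, 0.6, 0, 0, 0], [1, 0, 0, 0.5, 0, 0, 0]]
  ]
}}

```text
time: 21.25
tool_pos: [536.6, 169.8, 99.9]
tcp_rot: [0.992, -0.128, -0.001, 0.0]
wrist_force: [0.0, 0.0, -0.8]
width: 6.4
grasp_force: 78.5
```

Request:
{"op": "jog_arm", "data": {
  "rows": [
    [[1, 0, 0, 0.3, 0, 0, 0], [1, 0, 0, 0.2, 0, 0, 0], [1, 0, 0, 0, 0, 0, 0], [1, 0, 0, 0, 0, 0, 0], [1, 0, 0, 0, 0, 0, 0]]
  ]
}}

```text
time: 21.75
tool_pos: [538.1, 170.0, 87.9]
tcp_rot: [0.992, -0.128, 0.001, -0.0]
wrist_force: [0.6, 0.4, -1.3]
width: 6.7
grasp_force: 78.5
```

```bash
python3 fr.py
```

```text
t 21.8 tcp [538.1 170.   87.9] width 6.7 F [ 0.6  0.4 -1.3] gf 78.5 q [0.22 0.13 1.72 0.   1.29 2.04]
 shift now [-0.06  0.01  0.55]  shift target axes [-0.06  0.01  0.55]  turn [-0.01 -0.01 -0.02]
top frame (array([538.7, 168.3]), array([ 84.4, 103.5]), -14.8, 651, np.float64(58.7)) tilt [ 0.004 -0.   ]
scene frame (array([538.3, 169.9]), array([ 83.5, 108.5]), -14.6, 879, np.float64(58.7)) tilt [0.004 0.005]
```

Request:
{"op": "jog_arm", "data": {
  "rows": [
    [[1, -0.07, -0.02, 0.2, 0, 0, 0], [1, 0, 0, 0.2, 0, 0, 0], [1, 0, 0, 0.1, 0, 0, 0], [1, 0, 0, 0, 0, 0, 0], [1, 0, 0, 0, 0, 0, 0]]
  ]
}}

```text
time: 22.35
tool_pos: [535.4, 170.9, 71.6]
tcp_rot: [0.992, -0.128, -0.0, 0.0]
wrist_force: [-0.2, -0.0, -1.9]
width: 6.9
grasp_force: 78.5
```

Request:
{"op": "jog_arm", "data": {
  "rows": [
    [[1, 0, 0, 0, 0, 0, 0], [1, 0, 0, 0, 0, 0, 0], [1, 0, 0, 0, 0, 0, 0]]
  ]
}}

```text
time: 22.65
tool_pos: [535.7, 170.9, 72.0]
tcp_rot: [0.992, -0.128, 0.0, -0.0]
wrist_force: [-0.3, -0.1, -1.4]
width: 6.6
grasp_force: 78.5
```

```bash
python3 fr.py; python3 -c "
from h import *
lidfit();p=get_image('scene');cv2.imwrite('pics/f.png',cv2.resize(p['frame'][150:310,320:520],None,fx=3,fy=3))"
```

```text
t 22.6 tcp [535.7 170.9  72. ] width 6.6 F [-0.3 -0.1 -1.4] gf 78.5 q [ 0.22  0.14  1.74 -0.    1.26  2.05]
 shift now [0.03 0.01 0.02]  shift target axes [0.03 0.02 0.02]  turn [-0.   -0.   -0.02]
top frame (array([536.4, 169.9]), array([ 86.1, 103.2]), -15.2, 628, np.float64(42.8)) tilt [0.004 0.001]
scene frame (array([535.1, 171.1]), array([ 83.9, 106.6]), -14.3, 877, np.float64(43.0)) tilt [0.003 0.004]
scene 3535 10.934793452378031 along lid x -0.002 y -0.0 [567.67618377 331.67647818]
top 111 10.381743340994952 along lid x 0.022 y -0.012 [512.4846398  377.44675694]
```

View pics/f.png

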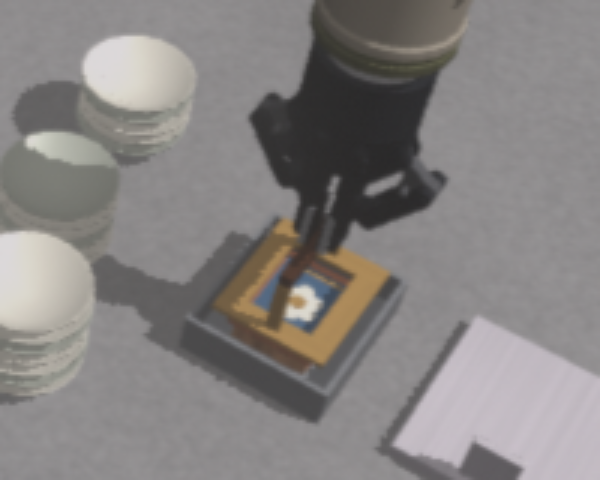

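The frame hovers at crop (303,290), centred and square over the plaque with its underside about 11 mm above the face. The lid lies flat on the bench at (510,400). Handing in.

```bash
python3 -c "
from plant import *
print(sign_off())"
```

```text
the job is handed in; nothing more can be done
None
```

I handed the job in at 22.6 s: the lid was tipped to about 19° on the rim and lies flat on the bench, and the gripper holds the brass frame still and level, about 11 mm above the plaque, centred to about 1 mm and squared to within about 1° by camera; sign-off gave no verdict.

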